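# Clamp the steel plate in the bench fixture

## Task

The steel plate lies ready in the fixture on the bench. With a finger, push the blue clamp strap round over the plate until it stops against the brass pin, then push the red cam lever fully down so that the clamp foot presses on the plate. Only push, with the fingertips or the outside of the fingers: pick nothing up, keep the plate where it lies, leave the things around the fixture alone, and finish clear of everything.

Things in the scene. Friction and masses are not known exactly. Their poses are not given: they have to be found in the camera images.
- fixture: Fixed dark wooden base board 220 x 240 x 18 mm, lying flat on the bench (its place and yaw change). Origin: centre of its underside; x and y along the 220 and 240 mm sides, z up. The strap's pivot post stands at x 30, y 70 mm; the brass stop pin, 10 mm thick, top at z 60 mm, at x 48.5, y 42 mm. Two aluminium strips, tops 24 mm above the bench, locate the plate.
- plate: Loose bare steel sheet 130 x 120 x 4 mm, 0.35 kg, with a 40 x 70 mm hand slot, lying on the base board with its top 22 mm above the bench. Origin: centre of its underside.
- strap (a joint): Angle of the blue strap about its upright pivot, rad, growing anticlockwise seen from above. 0: the strap points from the pivot along the fixture's -x, beside the plate. 1.571: it points along the fixture's -y, over the plate, at its stop (brass pin). It starts anywhere from 0 to 0.5. Stiff: it stays where it is left; about 1.5 N at 95 mm from the pivot moves it.
- strap_pivot (a point): Point on the strap's upright pivot axis, half-way up the strap (53 mm above the bench). Axes turn with the strap: -x points from the pivot along the strap to its free end.
- strap_end (a point): Middle of the end face of the strap's free end, 118 mm from the pivot, half-way up the strap. The strap is a bar 24 mm wide and 14 mm thick, underside 46 mm and top 60 mm above the bench. The clamp foot, 18 mm across, hangs under it 98 mm from the pivot, its bottom 26 to 28 mm above the bench while the lever is up.
- lever (a joint): Angle of the red cam lever, rad. 0: raised about 40 degrees above level; grows as it is pushed down; 0.65: fully down against its stop, almost level along the strap's top. It starts from 0 to 0.1. Stiff: it stays where it is left; 3 to 8 N straight down near its end moves it. Through a cam it drives the sprung clamp foot down 9 mm in all, 6 mm to reach the plate and the rest to press on it, when the strap stands over it.
- lever_hinge (a point): Centre of the lever's level hinge pin, on the strap 75 mm from the strap's pivot, 74 mm above the bench. The lever rises from here back towards and above the strap's pivot (it points from strap_end towards strap_pivot), 92 mm long.
- lever_pad (a point): Point on the upper face of the lever's red grip (46 x 20 x 11 mm), 75 mm from the hinge pin and 17 mm short of the lever's end; about 126 mm above the bench when raised, about 83 mm when fully down. Axes turn with the lever.
- foot: Clamp foot under the strap: steel stem with a black rubber pad, 18 mm across. Origin: centre of the pad's underside. Driven by the lever.
- block: Loose black sanding block 90 x 35 x 26 mm beside the fixture; leave it alone. Origin: centre of its underside.
- jar: Loose amber jar, 52 mm across, 65 mm high, beside the fixture; leave it alone. Origin: centre of its underside.
- driver: Loose screwdriver, blue handle, 170 mm long, lying left of the fixture along its x; leave it alone. Origin: underside, mid-length.
There are look-alikes about, which are no part of the job. What is meant by the plate is not orange, and is the larger of those in its own colour.

How it is judged:
By the outcome, as a careful person would: the job done as asked, in the order asked, and still so for the second after the job is handed in, with the robot touching nothing.
It also fails if it takes over 48 s, if anything falls off the work surface, if the arm or the gripper's body presses on something with over 40 N, if the wrist force passes 120 N, or if a joint passes its speed limit or range.

## Robot

A 6-joint arm with a two-finger parallel gripper is mounted at the origin on the work surface. World frame = base frame: x ahead of the robot, y to its left, z up, the work surface at z = 0. Lengths are in m, angles in rad, forces in N, time in s.
With the tool pointing down it reaches from about 0.35 to 0.85 m from the base axis. Payload 8.1 kg.
Tool frame: the origin (TCP) lies at the very end of the fingers, on their centre line; the grasp point (between the pads) lies 19 mm behind it (robot.pinch_z is the distance from the TCP to the grasp point, in m); y points along the fingers, x is the direction in which the jaws open and shut, and the axes are right-handed (so a half turn about y gives the same grasp; the last joint's range is limited). The gripper opens to 93 mm and grips with 3 to 60 N. Pads are 15 mm wide; open, the fingers measure 128 mm over their backs; the gripper's body (75 mm by 188 mm) begins 65 mm behind the grasp point.
Start: joints at [-1.356, 0.13, 1.488, -0, 1.523, -0.085], TCP at [0.177, -0.573, 0.219] pointing down, gripper open.
Joint ranges: [-2.96, 2.96], [-0.89, 2.26], [0.02, 2.5], [-1.34, 4.48], [0, 2.73], [-2.66, 2.66]. Speed limits (rad/s): [2.39, 2.39, 2.79, 3.14, 3.14, 3.14].

## Interface

Orientations are given as a rotation vector (axis times angle).
In Python, from plant import robot gives the robot as it stands.
- The arm moves only by the shell command python3 -m inch 'ROWS' [FORCE]. ROWS is JSON, a list of rows, each a list of 5 numbers: the closure, from -1 (fully open) to 1 (shut), then the shift along the world's x, y, z in m, then the turn about the world's z in rad. A call has 1 to 8 rows; each row is the pose to reach, as a shift and turn from the pose measured when the call began; what a row does not reach only later rows make up. A row lasts 1/8 s, in which the tool goes at most 62.5 mm and 10.7 degrees, less where a joint would pass 70% of its speed; a pose out of reach is approached as far as the arm can. A call with a gripper value outside its range is refused whole. The fingers move at their own pace and stop on an object; FORCE is the grip in N (left out, the last holds). Time passes only in rows, so rows that repeat a pose let the fingers close. It gives the time, the measured TCP pose, the force and the opening at its end, in the units of the state.
- robot.read_state(): the state, without advancing time (a new reading comes with each control period).
- robot.read_camera(name): name is "scene" or "side" or "wrist"; returns a dict with "color" (400x640x3 uint8, red, green, blue), "mtx" (3x3 intrinsics, pixels), "dist_coeffs" ([k1, k2, p1, p2, k3] as OpenCV has them; the pictures are not rectified), "R" (3x3) and "t" (3): a world point X has camera coordinates R X + t; the wrist camera has in their place "hand_eye" (4x4, takes a point from camera to tool coordinates, whose origin is the TCP and whose axes are the tool frame's). Camera axes: x right, y down, z forward; pixel columns grow to the right and rows downward; lengths in m; the calibration is good to about 2 mm. A picture is of the moment at which its call begins: read the wrist's pose just before it. There is no depth.
- robot.close_job(): hands the job in, once; it reports no verdict.
The state is a dict: "t": time; "q": joint angles; "dq": joint speeds; "joint_torque": joint torques, N m; "tool_pos": TCP position; "orientation": TCP orientation; "force": force on the tool from outside, world axes, zero at the start; "wrist_torque": the same for the moment, N m; "opening": finger opening in m.
Only numpy, scipy, OpenCV 4.12 (cv2) and the standard library are available. Lean on these libraries where they do the work, as an engineer would, in place of code of your own. Each camera call takes 0.05 s, during which the arm holds its last target. There are 200 camera calls.

## Working session

There is one attempt and no reset: what is moved stays moved. The work goes in short steps, Python scripts to look and compute and a shell command to move; the robot and the scene stay as the last step left them, time stands still between calls to the robot, and variables do not carry over. Pictures are saved under pics/ and viewed, about 8 in all and at most 12, crops included, and the job is handed in when it is done.

```bash
mkdir -p pics; ls; cat > h.py <<'E'
import numpy as np, cv2
from plant import robot
def ray(c,uv):
    p=cv2.undistortPoints(np.array([[uv]],float),np.array(c['mtx']),np.array(c['dist_coeffs']))[0,0]
    R=np.array(c['R']);t=np.array(c['t']);d=R.T@np.array([p[0],p[1],1.]);return -R.T@t,d
def onz(c,uv,z):
    o,d=ray(c,uv);return o+d*(z-o[2])/d[2]
def proj(c,X):
    return cv2.projectPoints(np.array(X,float).reshape(-1,3),cv2.Rodrigues(np.array(c['R']))[0],np.array(c['t'],float),np.array(c['mtx']),np.array(c['dist_coeffs']))[0][:,0]
def tri(c1,u1,c2,u2):
    o1,d1=ray(c1,u1);o2,d2=ray(c2,u2)
    s=np.linalg.lstsq(np.c_[d1,-d2],o2-o1,rcond=None)[0];a=o1+d1*s[0];b=o2+d2*s[1];return (a+b)/2,np.linalg.norm(a-b)
E
python3 - <<'E'
from h import *
for n in('scene','side'):
    c=robot.read_camera(n);cv2.imwrite(f'pics/{n}0.png',c['color'][:,:,::-1]);np.save(f'{n}.npy',c,allow_pickle=True)
    print(n,-np.array(c['R']).T@np.array(c['t']))
print(robot.read_state())
E
```

```text
pics
scene [1.09627259 0.17946242 0.7232571 ]
side [ 0.46298072 -0.76254984  0.84053379]
{'t': 0.1, 'q': array([-1.35642439e+00,  1.31092545e-01,  1.48916465e+00, -6.90211683e-06,
        1.52302213e+00, -8.53845941e-02]), 'dq': array([-0.00084325, -0.0008545 , -0.00288955,  0.00010044, -0.0010981 ,
       -0.00088402]), 'joint_torque': array([ 4.42549454e-04, -5.61340964e+01, -4.93097234e+01,  7.69537711e-02,
        2.91451329e-02, -6.12144345e-05]), 'tool_pos': array([ 0.17708901, -0.57272558,  0.21769138]), 'orientation': array([-1.33508345,  0.98649558, -0.98438457]), 'force': array([0.61639969, 0.01921002, 0.10832872]), 'wrist_torque': array([-0.00248751, -0.01797299,  0.01034884]), 'opening': 0.09277169575871487}
```

View pics/scene0.png

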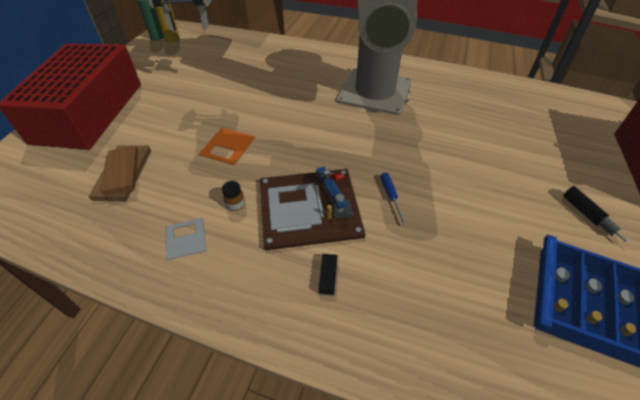

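View pics/side0.png

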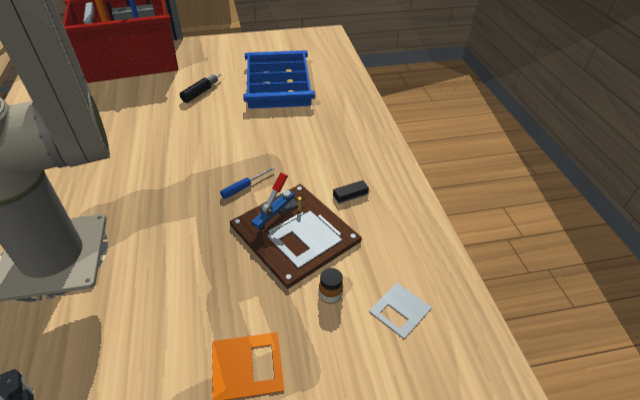

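Scene shows the fixture at about (311,208), with the robot behind it. In it are the plate (295,207), strap (333,187), red lever tip (337,175) and brass pin (330,212). In the side view the fixture is at (297,237), the strap at (275,210) and the lever at (277,184). Possible mix-ups: the orange plate at scene (227,146) and the smaller grey plate at scene (185,239). The plate meant is the grey one in the fixture. Next is a close crop of both views.

```bash
python3 - <<'E'
import cv2,numpy as np
a=cv2.imread('pics/scene0.png')[160:260,250:370];b=cv2.imread('pics/side0.png')[165:295,220:370]
a=cv2.resize(a,(600,500),interpolation=cv2.INTER_CUBIC)[:, :]; b=cv2.resize(b,(600,520),interpolation=cv2.INTER_CUBIC)
a=cv2.resize(a,(396,330));
# stack: scale side x4 -> 400 wide
b=cv2.resize(b,(400,347));h=347
im=np.zeros((h,800,3),np.uint8);im[:330,:396]=a;im[:,400:]=b
cv2.imwrite('pics/crop0.png',im)
E
```

```text
(no output)
```

View pics/crop0.png

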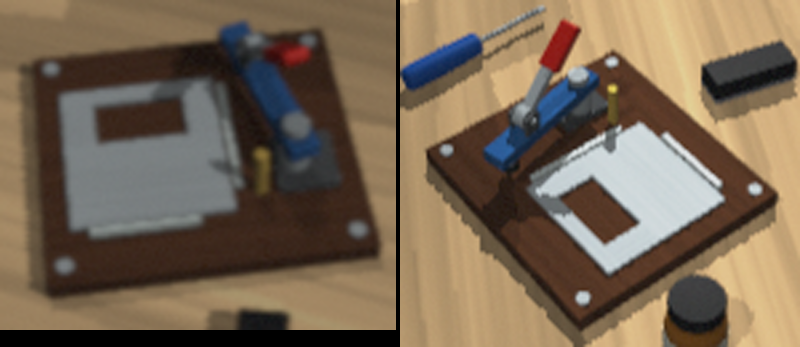

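```bash
python3 - <<'E'
from h import *
S=np.load('scene.npy',allow_pickle=True).item();D=np.load('side.npy',allow_pickle=True).item()
s=lambda x,y:(250+x/3.3-.0,160+y/3.3); d=lambda x,y:(220+(x-400)/2.667,165+y/2.667)
sc=[s(*p) for p in [(52,68),(307,38),(357,228),(65,265)]]
dc=[d(*p) for p in [(447,150),(612,62),(755,188),(583,298)]]
# scene order: -x-y?, -x+y, +x+y, +x-y ; side: near robot=-x.. 
A=np.array([onz(S,p,.019) for p in sc]);B=np.array([onz(D,p,.019) for p in dc]);print(A.round(4));print(B.round(4))
c1=[s(37,62),s(322,30),s(378,252),s(50,293)]
C=np.array([onz(S,p,.018) for p in c1]);print('corn',C.round(4),C.mean(0))
print('screw means',A.mean(0),B.mean(0))
for n,u,v in[('pin top',s(263,150),d(613,88)),('pivot bolt',s(296,124),d(578,74)),('lever tip',s(298,53),d(568,28)),('strap end top',s(233,30),d(495,157))]:
    print(n,tri(S,u,D,v))
E
```

```text
[[ 0.5285 -0.1712  0.019 ]
 [ 0.4299  0.0125  0.019 ]
 [ 0.5996  0.1012  0.019 ]
 [ 0.6974 -0.0838  0.019 ]]
[[ 0.4324  0.0136  0.019 ]
 [ 0.6012  0.1017  0.019 ]
 [ 0.6984 -0.0835  0.019 ]
 [ 0.5293 -0.1727  0.019 ]]
corn [[ 0.5256 -0.186   0.018 ]
 [ 0.4161  0.0213  0.018 ]
 [ 0.614   0.1207  0.018 ]
 [ 0.7214 -0.0846  0.018 ]] [ 0.56928599 -0.03215326  0.018     ]
screw means [ 0.56383175 -0.03533263  0.019     ] [ 0.56531996 -0.03520673  0.019     ]
pin top (array([0.58788033, 0.02430583, 0.06145758]), np.float64(0.0033283544498301674))
pivot bolt (array([0.55971513, 0.04122499, 0.06682954]), np.float64(0.00020732510575557713))
lever tip (array([0.55139016, 0.03661232, 0.1296163 ]), np.float64(0.002062512321229037))
strap end top (array([ 0.47420847, -0.03620555,  0.0547253 ]), np.float64(2.913940761542459e-05))
```

```bash
python3 - <<'E'
from h import *
from scipy.spatial.transform import Rotation as Ro
S=np.load('scene.npy',allow_pickle=True).item();D=np.load('side.npy',allow_pickle=True).item()
st=robot.read_state();M=Ro.from_rotvec(st['orientation']).as_matrix();print(M.round(3));print('x yaw',np.degrees(np.arctan2(M[1,0],M[0,0])),robot.pinch_z)
for n,uv,z in[('drv handle L',(382,175),.01),('drv handle R',(394,198),.01),('drv tip',(403,222),.005),('jar',(233,205),.0),('block',(328,275),.013)]:print(n,onz(S,uv,z).round(3))
P=np.array([.559,.0409]);y=.483
for a in [0,.253,.6,.9,1.2,1.45,1.571]:
    g=np.pi+y+a;u=np.array([np.cos(g),np.sin(g)]);t=np.array([-u[1],u[0]]);print(a,'contact TCP',(P+.105*u-.030*t).round(4),'tan yaw',np.degrees(np.arctan2(t[1],t[0])).round(1),'standoff',(P+.105*u-.06*t).round(4))
print('lever push',P+.010*u)
E
```

```text
[[ 0.295 -0.     0.955]
 [-0.955  0.002  0.295]
 [-0.002 -1.     0.   ]]
x yaw -72.82519003502703 0.0188
drv handle L [0.399 0.114 0.01 ]
drv handle R [0.469 0.162 0.01 ]
drv tip [0.533 0.198 0.005]
jar [ 0.619 -0.225  0.   ]
block [0.735 0.071 0.013]
0 contact TCP [0.4521 0.0187] tan yaw -62.3 standoff [0.4381 0.0453]
0.253 contact TCP [ 0.461  -0.0074] tan yaw -47.8 standoff [0.4409 0.0149]
0.6 contact TCP [ 0.4833 -0.0378] tan yaw -27.9 standoff [ 0.4568 -0.0237]
0.9 contact TCP [ 0.5099 -0.0567] tan yaw -10.8 standoff [ 0.4805 -0.0511]
1.2 contact TCP [ 0.5409 -0.0668] tan yaw 6.4 standoff [ 0.5111 -0.0702]
1.45 contact TCP [ 0.5682 -0.0679] tan yaw 20.8 standoff [ 0.5401 -0.0785]
1.571 contact TCP [ 0.5812 -0.066 ] tan yaw 27.7 standoff [ 0.5547 -0.08  ]
lever push [0.56364618 0.03204489]
```

```bash
python3 -m inch '[[1,0.024,0.054,0,0.05],[1,0.048,0.107,0,0.1],[1,0.072,0.16,0,0.15],[1,0.096,0.214,0,0.2],[1,0.12,0.267,0,0.25],[1,0.144,0.32,0,0.3],[1,0.168,0.374,0,0.35],[1,0.192,0.428,0,0.436]]' 10; python3 -m inch '[[1,0.024,0.053,0,0],[1,0.048,0.107,-0.03,0],[1,0.072,0.16,-0.07,0],[1,0.072,0.16,-0.12,0],[1,0.072,0.16,-0.12,0]]'
```

```text
t: 1.1
tool_pos: [0.3694, -0.1429, 0.2175]
orientation: [-1.47, 0.652, -0.65]
force: [0.9, -0.4, -0.6]
opening: 0.0173
t: 1.72
tool_pos: [0.437, 0.0183, 0.0929]
orientation: [-1.474, 0.658, -0.641]
force: [-1.5, 0.1, 0.4]
opening: 0.0007
```

```bash
python3 - <<'E'
from h import *
from scipy.spatial.transform import Rotation as Ro
st=robot.read_state();M=Ro.from_rotvec(st['orientation']).as_matrix();print(np.degrees(np.arctan2(M[1,0],M[0,0])),st['tool_pos'])
a=robot.read_camera('scene')['color'][100:260,230:430,::-1];b=robot.read_camera('side')['color'][120:280,180:380,::-1];w=robot.read_camera('wrist')['color'][:,:,::-1]
im=np.zeros((570,800,3),np.uint8);im[:320,:400]=cv2.resize(a,(400,320),interpolation=2);im[:320,400:]=cv2.resize(b,(400,320),interpolation=2);im[320:,:400]=cv2.resize(w,(400,250));cv2.imwrite('pics/c1.png',im)
E
```

```text
-47.608070509845824 [0.43704808 0.01829821 0.09289124]
```

View pics/c1.png

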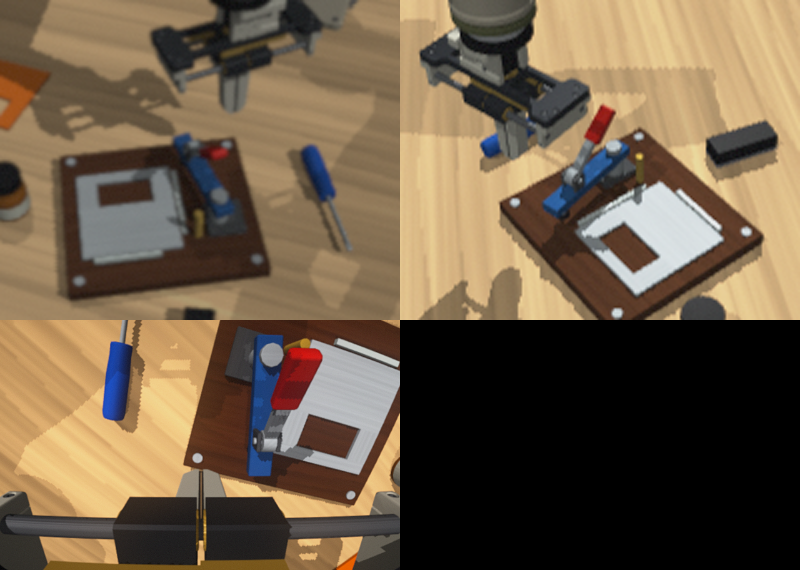

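Wrist view: closed fingers at (201,490), beside the strap's free end at (258,472), with the lever and hinge further in. The fingertip is on the correct side of the strap. I'll lower it and push round.

```bash
python3 -m inch '[[1,0,0,-0.047,0],[1,0,0,-0.047,0],[1,0.024,-0.025,-0.047,0],[1,0.033,-0.039,-0.047,0.15],[1,0.046,-0.056,-0.047,0.33],[1,0.059,-0.066,-0.047,0.5],[1,0.073,-0.075,-0.047,0.64],[1,0.073,-0.075,-0.047,0.64]]' 20;  python3 - <<'E'
from h import *
a=robot.read_camera('scene')['color'][100:260,230:430,::-1];b=robot.read_camera('side')['color'][120:280,180:380,::-1];w=robot.read_camera('wrist')['color'][:,:,::-1]
im=np.zeros((570,800,3),np.uint8);im[:320,:400]=cv2.resize(a,(400,320),interpolation=2);im[:320,400:]=cv2.resize(b,(400,320),interpolation=2);im[320:,:400]=cv2.resize(w,(400,250));cv2.imwrite('pics/c2.png',im)
E
```

```text
t: 2.88
tool_pos: [0.5177, -0.0601, 0.0559]
orientation: [-1.564, 0.15, -0.158]
force: [-0.4, 0.0, -0.2]
opening: 0.0004
```

View pics/c2.png

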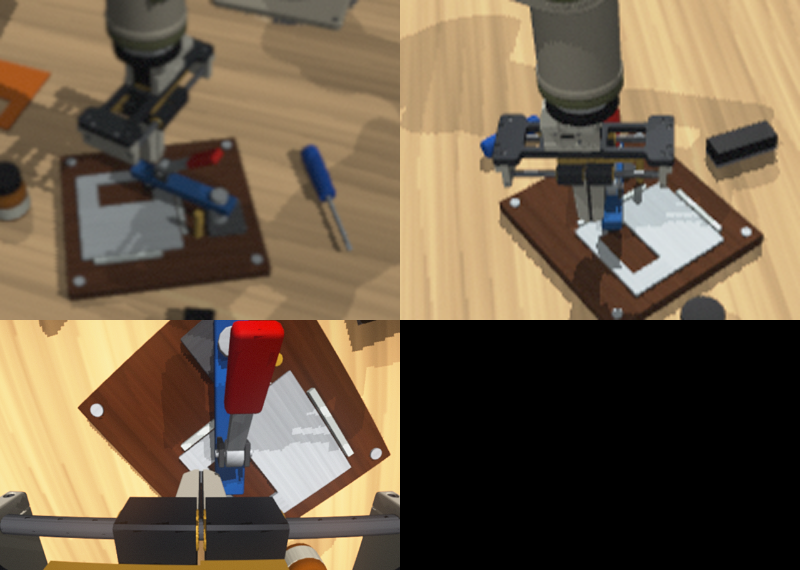

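The strap follows the finger: it now points over the plate's edge, with the fingers at wrist (201,490) touching it at (235,480). I'll carry on to the pin, slightly lower.

```bash
python3 -m inch '[[1,0.0,0.0,-0.008,0],[1,0.012,-0.005,-0.008,0.15],[1,0.023,-0.007,-0.008,0.3],[1,0.037,-0.008,-0.008,0.42],[1,0.05,-0.008,-0.008,0.55],[1,0.058,-0.007,-0.008,0.65],[1,0.064,-0.006,-0.008,0.67],[1,0.064,-0.006,-0.008,0.67]]';  python3 - <<'E'
from h import *
a=robot.read_camera('scene')['color'][100:260,230:430,::-1];b=robot.read_camera('side')['color'][120:280,180:380,::-1];w=robot.read_camera('wrist')['color'][:,:,::-1]
im=np.zeros((570,800,3),np.uint8);im[:320,:400]=cv2.resize(a,(400,320),interpolation=2);im[:320,400:]=cv2.resize(b,(400,320),interpolation=2);im[320:,:400]=cv2.resize(w,(400,250));cv2.imwrite('pics/c3.png',im)
print(robot.read_state()['force'])
E
```

```text
t: 4.03
tool_pos: [0.5796, -0.0644, 0.0458]
orientation: [-1.537, -0.37, 0.368]
force: [-1.3, -0.1, 0.2]
opening: 0.0002
[-0.85782143  0.31871242  0.55755547]
```

View pics/c3.png

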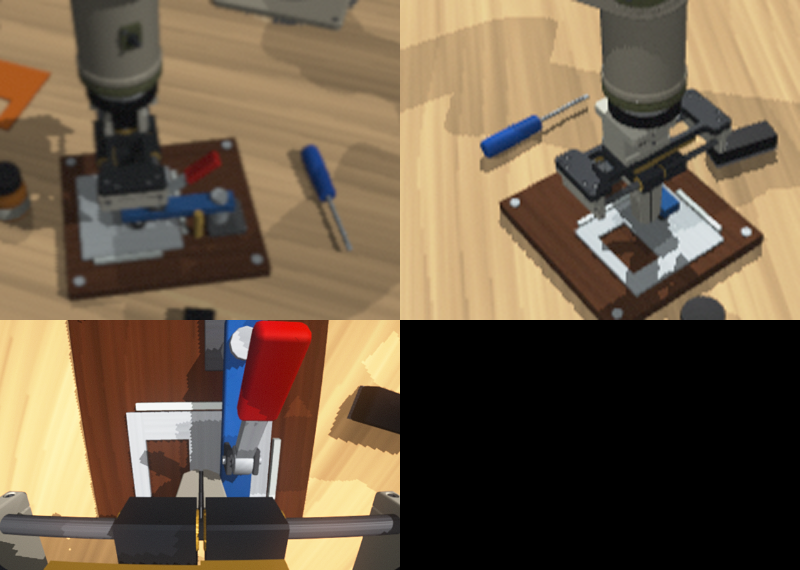

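The strap is over the plate and nearly parallel to the board's side. In the scene crop it is close to the pin at (199,222), but the force is still low. I'll push on gently until the force rises.

```bash
for i in 1; do python3 -m inch '[[1,0.004,0.002,0,0],[1,0.007,0.004,0,0.03],[1,0.007,0.004,0,0.03]]'; done; python3 -m inch '[[1,0.004,0.002,0,0],[1,0.006,0.003,0,0],[1,0.006,0.003,0,0]]'
```

```text
t: 4.55
tool_pos: [0.5821, -0.0639, 0.0456]
orientation: [-1.535, -0.385, 0.4]
force: [-24.0, -14.1, 15.9]
opening: 0.0004
t: 4.92
tool_pos: [0.5822, -0.0639, 0.0457]
orientation: [-1.536, -0.373, 0.409]
force: [-33.8, -14.0, 25.5]
opening: 0.0001
```

The stop is reached: force along the push is about 36 N with no further motion, at the predicted position. Back off, rise, and go above the lever pad.

```bash
python3 -m inch '[[1,-0.012,-0.006,0,0],[1,-0.027,-0.014,0,0],[1,-0.027,-0.014,0.05,0],[1,-0.027,-0.014,0.11,0],[1,-0.027,-0.014,0.13,0],[1,-0.022,0.04,0.13,0],[1,-0.0185,0.096,0.13,0],[1,-0.0185,0.096,0.13,0]]';  python3 - <<'E'
from h import *
from scipy.spatial.transform import Rotation as Ro
st=robot.read_state();M=Ro.from_rotvec(st['orientation']).as_matrix();print(np.degrees(np.arctan2(M[1,0],M[0,0])),st['tool_pos'],st['force'])
a=robot.read_camera('scene');np.save('s3.npy',a,allow_pickle=True);b=robot.read_camera('side');np.save('d3.npy',b,allow_pickle=True)
a=a['color'][100:260,230:430,::-1];b=b['color'][120:280,180:380,::-1];w=robot.read_camera('wrist')['color'][:,:,::-1]
im=np.zeros((570,800,3),np.uint8);im[:320,:400]=cv2.resize(a,(400,320),interpolation=2);im[:320,400:]=cv2.resize(b,(400,320),interpolation=2);im[320:,:400]=cv2.resize(w,(400,250));cv2.imwrite('pics/c4.png',im)
E
```

```text
t: 5.92
tool_pos: [0.5632, 0.0357, 0.1749]
orientation: [-1.534, -0.376, 0.413]
force: [0.4, 0.1, 0.5]
opening: 0.0006
28.82979354291591 [0.56319259 0.03566183 0.17493102] [0.40507732 0.0703769  0.54437164]
```

View pics/c4.png

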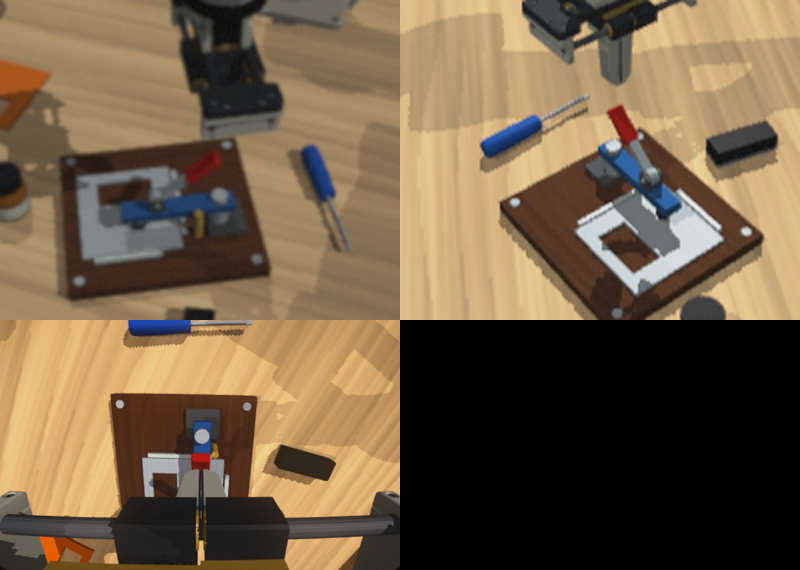

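Scene crop: the strap lies against the pin at (199,222), and the red lever is raised with its end at (215,157). Side view: the finger is above the lever's end at (617,110), and the wrist view shows it centred across the strap. Move 7 mm towards the hinge and push down.

```bash
python3 -m inch '[[1,0.003,-0.007,-0.025,0],[1,0.003,-0.007,-0.04,0],[1,0.003,-0.007,-0.052,0],[1,0.003,-0.007,-0.064,0],[1,0.003,-0.007,-0.075,0],[1,0.003,-0.007,-0.085,0],[1,0.003,-0.007,-0.09,0],[1,0.003,-0.007,-0.09,0]]'; python3 -m inch '[[1,0,0,-0.004,0],[1,0,0,-0.004,0]]'
```

```text
t: 7.08
tool_pos: [0.5661, 0.0246, 0.0845]
orientation: [-1.536, -0.372, 0.411]
force: [-0.1, -0.6, 0.8]
opening: 0.0005
t: 7.32
tool_pos: [0.5666, 0.0245, 0.0825]
orientation: [-1.537, -0.373, 0.41]
force: [-6.9, 0.8, 15.4]
opening: 0.0003
```

```bash
python3 -m inch '[[1,0,0,-0.004,0],[1,0,0,-0.004,0]]'; python3 -m inch '[[1,0,0,-0.004,0],[1,0,0,-0.004,0]]'
```

```text
t: 7.58
tool_pos: [0.5667, 0.0246, 0.082]
orientation: [-1.537, -0.373, 0.41]
force: [-15.3, 2.0, 28.3]
opening: 0.0006
t: 7.82
tool_pos: [0.5668, 0.0246, 0.082]
orientation: [-1.537, -0.374, 0.41]
force: [-17.6, 1.1, 32.5]
opening: 0.0002
```

Firm stop at z = 82 mm, matching a fully-down lever. Lift clear and check.

```bash
python3 -m inch '[[1,0,0,0.02,0],[1,0,0,0.07,0],[1,0,0,0.13,0],[1,-0.05,-0.0,0.16,0],[1,-0.1,0,0.18,0],[1,-0.15,0,0.18,0],[1,-0.15,0,0.18,0],[1,-0.15,0,0.18,0]]';  python3 - <<'E'
from h import *
print(robot.read_state()['force'])
a0=robot.read_camera('scene');b0=robot.read_camera('side');np.save('s4.npy',a0,allow_pickle=True);np.save('d4.npy',b0,allow_pickle=True)
a=a0['color'][160:260,250:370,::-1];b=b0['color'][165:295,220:370,::-1]
im=np.zeros((570,800,3),np.uint8);im[:330,:396]=cv2.resize(a,(396,330),interpolation=2);im[:347,400:]=cv2.resize(b,(400,347),interpolation=2);w=robot.read_camera('wrist')['color'][:,:,::-1];im[347:,:356]=cv2.resize(w,(356,223));im[347:,400:756]=cv2.resize(b0['color'][:,:,::-1],(356,223));cv2.imwrite('pics/c5.png',im)
E
```

```text
t: 8.82
tool_pos: [0.4172, 0.0244, 0.2623]
orientation: [-1.538, -0.375, 0.409]
force: [0.4, -0.1, -0.0]
opening: 0.0005
[ 0.39418308 -0.07698369 -0.04586926]
```

View pics/c5.png

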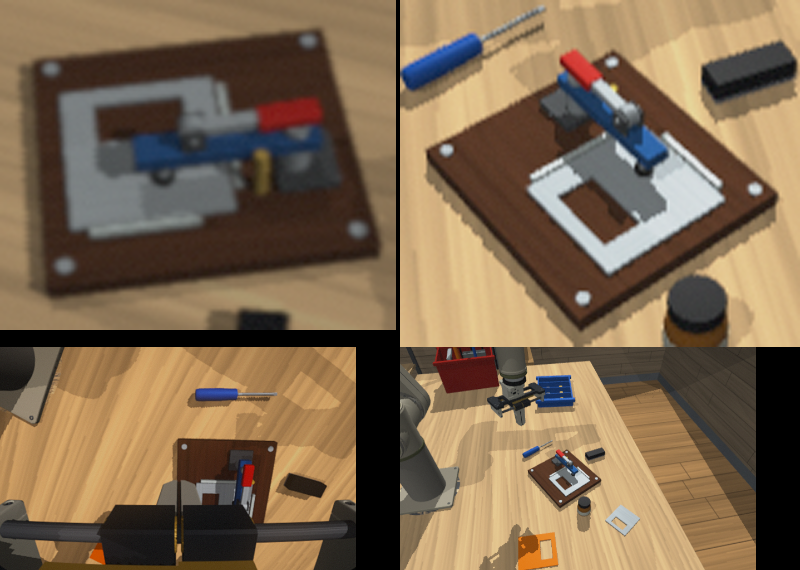

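```bash
python3 - <<'E'
from h import *
S=np.load('s4.npy',allow_pickle=True).item();D=np.load('d4.npy',allow_pickle=True).item()
s=lambda x,y:(250+x/3.3,160+y/3.3); d=lambda x,y:(220+(x-400)/2.667,165+y/2.667)
P=np.array([.559,.0409]);g=np.pi+.483
for n,u,v in[('strap end',s(134,151),d(655,157)),('lever end top',s(322,104),d(573,58))]:
    X,e=tri(S,u,D,v);r=X[:2]-P;print(n,X.round(4),round(e,4),'angle',(np.arctan2(r[1],r[0])-g+np.pi)%(2*np.pi)-np.pi,'r',np.hypot(*r))
b=cv2.imread('pics/side0.png').astype(int);a=D['color'][:,:,::-1].astype(int)
for n,M0,M1 in(('scene',cv2.imread('pics/scene0.png'),S['color'][:,:,::-1]),('side',cv2.imread('pics/side0.png'),D['color'][:,:,::-1])):
    df=np.abs(M0.astype(int)-M1).max(2)
    for k,(x,y,w,h) in ({'plate edge':(268,205,8,20),'jar':(220,180,26,32),'block':(316,250,24,46),'driver':(380,170,26,55)} if n=='scene' else {'plate far':(305,225,35,30),'jar':(318,268,26,34),'block':(330,178,40,24),'driver':(218,165,56,34)}).items():print(n,k,(df[y:y+h,x:x+w]>40).mean().round(3))
E
```

```text
strap end [ 0.6117 -0.0632  0.0552] 0.0014 angle 1.5565577775877157 r 0.11664999694746121
lever end top [0.5533 0.0539 0.081 ] 0.0104 angle -1.6411959662092603 r 0.01414366998482284
scene plate edge 0.0
scene jar 0.0
scene block 0.0
scene driver 0.0
side plate far 0.238
side jar 0.0
side block 0.0
side driver 0.026
```

```bash
python3 -c "
from plant import robot
print(robot.close_job(), robot.read_state()['t'])"
```

```text
the job is handed in; nothing more can be done
the job is handed in; nothing more can be done
```

The clamp is set: the blue strap stands against the brass pin over the plate, and the red lever is fully down. I handed the job in at about 9 s; no verdict is reported.

**Strap:** I pushed it round with the outside of the closed fingers until it stopped dead at about 36 N, where the pin was predicted to be. In the last pictures its angle measured 1.557 rad against 1.571, which is within my measuring error.

**Lever:** I pushed it down with the fingertips until it stopped firmly at a fingertip height of 82 mm, with about 33 N upward on the tool. In the last pictures its end measured about 81 mm high, though the two camera rays missed each other by 10 mm, so that figure is rough. I did not measure the foot's contact with the plate; I infer it from the lever being fully down.

**Everything else:**
- **Loose things:** The jar and block show no change in either view. The driver shows none in the scene view and a small change (2.6% of pixels) in the side view, probably shadow.
- **Plate:** Its edge is unchanged in the scene view. A check on its far side did change (24% of pixels) in the side view, which I put down to the new shadow of the strap. By eye the plate lies where it was.
- **Finish:** The arm ended clear at z = 0.26 m, with the force on the tool near zero.

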